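Bring the vial rack up to the scribed line

ROBOT

A 6-joint arm with a two-finger parallel gripper is mounted at the origin on a cart in front of the work surface, level with it; the furniture and walls round the work are solid. World frame = base frame: x ahead of the robot, y to its left, z up, the work surface at z = 0. Lengths are in m, angles in rad, forces in N, time in s.
With the tool pointing down it reaches from about 0.25 to 0.8 m from the base axis. Payload 3.9 kg.
Tool frame: the origin (TCP) lies at the very end of the fingers, on their centre line; the grasp point (between the pads) lies 19 mm behind it (arm.grip_depth is the distance from the TCP to the grasp point, in m); z points along the fingers, y is the line along which they close (so a half turn about z gives the same grasp; the last joint's range is limited). The gripper opens to 85 mm and grips with 20 to 120 N. Pads are 22 mm wide; open, the fingers measure 114 mm over their backs; the gripper's body (76 mm by 85 mm) begins 54 mm behind the grasp point. The pads swing forward as they close: fully open they stand 13 mm farther back than shut.
Start: joints at [1.201, 0.26, -0.138, 1.173, 0, 1.571], TCP at [0.19, 0.49, 0.231] pointing down, gripper open.
Joint ranges: [-2.78, 2.78], [-0.83, 1.72], [-1.28, 1.37], [-1.9, 2.12], [-1.57, 1.48], [-3.14, 3.14]. Speed limits (rad/s): [2.57, 2.57, 3.14, 3.14, 3.14, 3.14].

INTERFACE

Orientations are given as a unit quaternion [x, y, z, w].
In Python, from workcell import arm gives the robot as it stands.
- The arm moves only by the tool jog_arm, never from a script. Its argument "targets" is a list that holds one entry, the list of rows, each a list of 4 numbers: the shift along the tool's x, y, z in cm, then the turn about the tool's z in rad. In form: [[[dx, dy, dz, turn], ...]]. A call has 1 to 20 rows; each row is the pose to reach, as a shift and turn from the pose commanded when the call began, along the tool's axes at that moment; what a row does not reach only later rows make up. A row lasts 1/10 s, in which the tool goes at most 50 mm and 8.59 degrees, less where a joint would pass 70% of its speed; a pose out of reach is approached as far as the arm can. A call with a gripper value outside its range is refused whole. "gripper" is the closure, from 0 (fully open) to 1 (shut), set as the call begins (left out, the last holds). The fingers move at their own pace and stop on an object; "newtons" is the grip in N (left out, the last holds). Time passes only in rows, so rows that repeat a pose let the fingers close. It gives the time, the measured TCP pose, the force, the opening and the grip force at its end, in the units of the state.
- arm.observe(): the state, without advancing time (a new reading comes with each control period).
- arm.get_image(name): name is "side" or "top"; returns the picture (480x640x3 uint8, red, green, blue); there is no depth.
- arm.camera_params(name): a dict with "mtx" (3x3 intrinsics, pixels), "k1" (the pictures are not rectified: a ray, as slopes to the right and down, at radius r is drawn at 1 + k1 r^2 times it, then the intrinsics apply), "origin" and "attitude" of the camera in the world. Camera axes: x right, y up, looking along -z (the intrinsics and any distortion apply to the point x, -y, -z); pixel columns grow to the right and rows downward; lengths in m; the calibration is good to about 2 mm. A picture is of the moment at which its call begins. camera_params takes no time and is no camera call.
- arm.sign_off(): hands the job in; it is judged then, once.
Trained networks look in the newest picture that a camera, given by its name, has taken for a name from the list of things; names that differ only in an ending like _2 or _b are one class to them, and where a whole thing is asked for, a point or a joint stands for the part that bears it (a point fixed in the world has none). Each returns a list of dicts, best first, with "score" (0 to 1); they miss things now and then, are a little off and sometimes report something else, mostly with a low value. They report only what shows in the picture. A call takes as long as a camera call. They do not tell look-alikes from the thing itself.
- arm.boxes_of(name, camera): "point" ([column, row] in pixels, amid what is visible of it).
- arm.trace(name, camera): "pixels" (480x640 bool, what is visible of it) and "point" ([column, row] in pixels, amid what is visible of it).
The state is a dict: "time": time; "qpos": joint angles; "dq": joint speeds; "effort": joint torques, N m; "position": TCP position; "ee_rot": TCP orientation; "ft_force": force on the tool from outside, world axes, zero at the start; "moment": the same for the moment, N m; "gripper_width": finger opening in m; "finger_force": force on a finger pad.
Only numpy, scipy, OpenCV 4.12 (cv2) and the standard library are available. Lean on these libraries where they do the work, as an engineer would, in place of code of your own. Each camera call takes 0.05 s, during which the arm holds its last target. There are 200 camera calls.

TASK

The pale vial rack must be set to the scribed line of the reading plate. Slide it across the plate, away from you and without lifting it, until its far long edge lies along the long black line scribed right across the plate, with the rack still between the plate's two sides. There is no stop, so stop at the line and let go; leave the filter box and the beaker where they are.

Things in the scene. Friction and masses are not known exactly. Their poses are not given: they have to be found in the camera images.
- vial_rack: pale (almost white) plastic rack partly filled with capped vials, 76 mm (x) by 175 mm (y), loose, about 0.2 kg. Origin: centre of its underside, z up. Its upright side walls, 24 mm high, lie 38 mm either side of the origin along x; vial caps inside them reach 36 mm. Starts with its far (+x) long side 50 to 90 mm short of the line, up to 6 degrees askew. It stops when no longer pushed
- scribed_line (a point): middle of the straight 3 mm wide black line scribed right across a fixed bare steel plate (230 x 240 mm, 3 mm thick), at the height of the plate's top. y runs along the line, x square to it, away from the robot (the way to push), z up. The plate reaches 30 mm beyond the line, 200 mm before it, 120 mm to either side. Short ticks on its right edge are only a scale
- filter_box: bystander: blue plastic box with a clear lid, 94 x 120 x 44 mm, on the worktop just right of the plate, loose; origin at the centre of its underside
- beaker: bystander: clear 250 ml beaker, 72 mm wide, 91 mm high, on the worktop farther right, loose; origin at the centre of its underside
Not all that is in view belongs to the job. Of the things that look like the vial_rack, the larger one is meant.

How it is judged:
By the outcome, as a careful person would: the job done as asked, in the order asked, and still so for the second after the job is handed in, with the robot touching nothing.
It also fails if it takes over 32 s, if anything falls off the work surface, if the arm or the gripper's body presses on something with over 40 N, if the wrist force passes 120 N, or if a joint passes its speed limit or range.

## Working session

There is one attempt and no reset: what is moved stays moved. The work goes in short steps, Python scripts to look and compute and a tool call to move; the robot and the scene stay as the last step left them, time stands still between calls to the robot, and variables do not carry over. Pictures are saved under pics/ and viewed, at most 10 in all, crops included, and the job is handed in when it is done.

Besides the shell and the picture viewer there is one more tool, called after "Request:" by a JSON object that holds its "api" and its "payload". jog_arm: Moves the arm, as the interface text tells. Its arguments: {"type":"object","properties":{"targets":{"type":"array","items":{"type":"array","items":{"type":"array","items":{"type":"number"}}}},"gripper":{"type":"number"},"newtons":{"type":"number"}},"required":["targets"]}

```bash
mkdir -p pics; ls; cat > h.py <<'E'
import numpy as np, cv2
from scipy.spatial.transform import Rotation as R
from workcell import arm
def cam(n):
    p=arm.camera_params(n); a=np.array(p["attitude"],float)
    M=a if a.shape==(3,3) else R.from_quat(a).as_matrix()
    return np.array(p["mtx"]),p["k1"],np.array(p["origin"]),M
def ray(n,uv):
    K,k,o,M=cam(n); uv=np.atleast_2d(np.array(uv,float)); d=(np.c_[uv,np.ones(len(uv))]@np.linalg.inv(K).T)[:,:2]
    s=d.copy()
    for _ in range(30): s=d/(1+k*(s**2).sum(1,keepdims=True))
    return o,np.c_[s[:,0],-s[:,1],-np.ones(len(s))]@M.T
def onz(n,uv,z):
    o,d=ray(n,uv); return o+d*((z-o[2])/d[:,2])[:,None]
def proj(n,P):
    K,k,o,M=cam(n); c=(np.atleast_2d(P)-o)@M; s=np.c_[c[:,0],-c[:,1]]/-c[:,2:]
    s=s*(1+k*(s**2).sum(1,keepdims=True)); return (np.c_[s,np.ones(len(s))]@K.T)[:,:2]
def snap(n,f):
    im=arm.get_image(n); cv2.imwrite(f"pics/{f}.png",im[:,:,::-1]); return im
E
python3 - <<'E'
from h import *
for n in("top","side"):
    snap(n,n+"0"); print(arm.camera_params(n))
    for t in("vial_rack","filter_box","beaker"):
        print(n,t,[(np.round(d["point"]),round(d["score"],2),d["pixels"].sum()) for d in arm.trace(t,n)])
print(arm.observe())
E
```

```text
pics
{'mtx': array([[613.43140139,   0.        , 314.07471281],
       [  0.        , 613.43140139, 234.34253115],
       [  0.        ,   0.        ,   1.        ]]), 'k1': -0.06424248289136288, 'origin': array([ 0.4190728 , -0.24738166,  1.31408433]), 'attitude': array([-0.03843094,  0.04317945,  0.70898254, -0.70285301])}
top vial_rack [(array([376., 256.]), 0.94, np.int64(1285)), (array([186., 273.]), 0.71, np.int64(3039))]
top filter_box [(array([284., 248.]), 0.72, np.int64(2382))]
top beaker [(array([441., 296.]), 0.76, np.int64(1282))]
{'mtx': array([[622.13007832,   0.        , 324.10807653],
       [  0.        , 622.13007832, 244.61981563],
       [  0.        ,   0.        ,   1.        ]]), 'k1': 0.008610018043951655, 'origin': array([ 0.13956268, -1.11582689,  0.80666381]), 'attitude': array([ 0.42390303, -0.0993397 , -0.19546937,  0.87876593])}
side vial_rack [(array([249., 199.]), 0.81, np.int64(1951)), (array([339., 306.]), 0.64, np.int64(1599))]
side filter_box [(array([305., 242.]), 0.72, np.int64(2568))]
side beaker [(array([326., 355.]), 0.9, np.int64(2632))]
{'time': 0.4, 'qpos': array([ 1.20102575e+00,  2.60127615e-01, -1.38281890e-01,  1.17269736e+00,
        8.31328791e-06,  1.57081370e+00]), 'dq': array([-0.00026574, -0.00074579,  0.00202133, -0.0012724 , -0.00107107,
        0.00198938]), 'effort': array([ 1.10203189e-03, -4.05164480e+01,  2.53867686e+01,  6.30817143e-03,
        1.13745148e-04,  6.86482039e-06]), 'position': array([0.18969578, 0.48941953, 0.23116837]), 'ee_rot': array([ 1.83842312e-01,  9.82955737e-01, -1.51859725e-04, -3.26283150e-05]), 'ft_force': array([-0.45078164,  0.28602105,  0.02806299]), 'moment': array([-0.0100911 , -0.00113658, -0.02566759]), 'finger_force': 0.0, 'gripper_width': 0.08533820616530859}
```

View pics/top0.png

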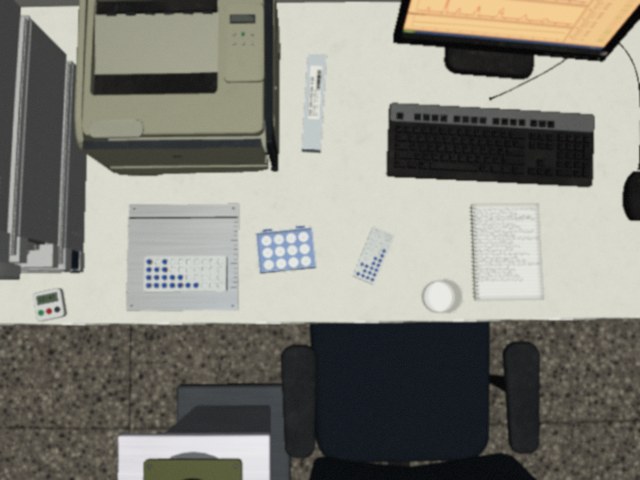

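View pics/side0.png

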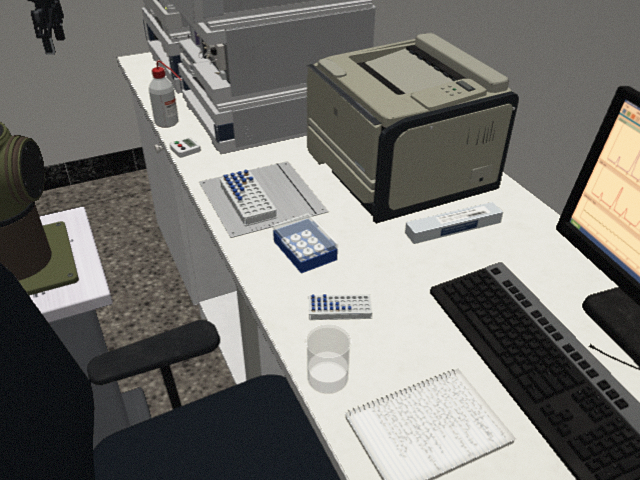

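```bash
python3 - <<'E'
import cv2
im=cv2.imread("pics/top0.png")[190:350,80:300]
cv2.imwrite("pics/crop0.png",cv2.resize(im,None,fx=3.6,fy=3.6,interpolation=cv2.INTER_CUBIC))
E
```

```text
(no output)
```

View pics/crop0.png

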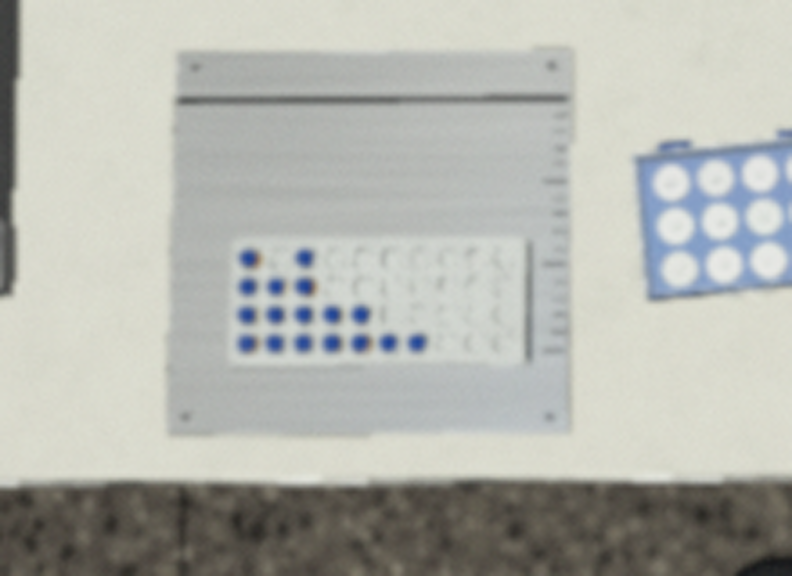

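The pale rack shows twice in the top picture: the larger one (about 80 px long) is on the plate at (186,273), and the smaller look-alike is on the worktop at (376,256). I take the larger one; the crop confirms it lies on the steel plate, with the black line above it at row ~218. The filter box is at (285,248) and the beaker at (441,296).

```bash
cat >> h.py <<'E'
def fit(p):
    p=np.array(p); m=np.ones(len(p),bool)
    for _ in range(6):
        c=np.polyfit(p[m,0],p[m,1],1); r=abs(p[:,1]-np.polyval(c,p[:,0])); m=r<max(2.5*np.median(r[m]),.15)
    return c
def measure(im,verb=True):
    g=cv2.GaussianBlur(im,(0,0),.6).astype(float); g=g.sum(2)/3
    # scribed line: dark centroid per column, near predicted row
    pts=[]
    for c in range(133,236):
        w=g[211:224,c]; b=np.median(w)-w; b[b<12]=0
        if b.sum()>20: pts.append((c,211+(b*np.arange(13)).sum()/b.sum()))
    L=fit(pts); e=onz("top",[(c,np.polyval(L,c)) for c in(135,233)],.003)
    mid=onz("top",[(184,np.polyval(L,184))],.003)[0]
    th=np.arctan2(*(e[0]-e[1])[[0,1]]) # line dir ~ +y: (dx,dy)
    return L,e,mid,th
def rack(im,seed=None):
    T=sorted(arm.trace("vial_rack","top"),key=lambda d:-d["pixels"].sum())[0]["pixels"].astype(np.uint8)
    r=cv2.minAreaRect(np.argwhere(T)[:,::-1].astype(np.float32)); x,y,w,h=cv2.boundingRect(T)
    g=cv2.GaussianBlur(im,(0,0),.6).astype(float).sum(2)/3
    out=[]
    for side in(0,1):
        pts=[]
        for c in range(x+4,x+w-4):
            col=np.flatnonzero(T[:,c])
            if len(col)<5: continue
            r0=col[0] if side==0 else col[-1]
            d=np.diff(g[r0-5:r0+6,c]); d=np.clip(d if side==0 else -d,0,None)
            k=int(np.argmax(d)); 
            if 0<k<9:
                s=d[k-1:k+2]; pts.append((c,r0-5+k+.5+(s*[-1,0,1]).sum()/s.sum()))
        f=fit(pts); q=onz("top",[(x+4,np.polyval(f,x+4)),(x+w-4,np.polyval(f,x+w-4))],.027)
        out.append((f,q))
    return T,r,(x,y,w,h),out
def dist(P,e):
    t=(e[0]-e[1])[:2]; t/=np.linalg.norm(t); n=np.array([t[1],-t[0]]); n*=np.sign(n[0]); return (P[:,:2]-e[1][:2])@n
E
python3 - <<'E'
from h import *
im=arm.get_image("top")
L,e,mid,th=measure(im); print("line",L,e.round(4),mid,"yaw deg",np.degrees(th))
T,r,b,o=rack(im); print(b,r)
for f,q in o: print(f,q.round(4),"yaw",np.degrees(np.arctan2(*(q[0]-q[1])[[0,1]])),"d to line mm",dist(q,e)*1e3)
print("tr. ends z=.027",onz("top",[(b[0],b[1]+b[3]/2),(b[0]+b[2],b[1]+b[3]/2)],.027).round(4))
print("profile",(im.astype(int).sum(2)//3)[212:296:1,215])
print("box",onz("top",[(256,250),(258,273),(315,250)],.0).round(3), "plate near",onz("top",[(128,309),(238,309),(184,321)],.003).round(3))
E
```

```text
line [-7.44853527e-03  2.18552697e+02] [[ 0.611   0.1308  0.003 ]
 [ 0.6107 -0.0821  0.003 ]] [0.61080687 0.02401763 0.003     ] yaw deg 0.08213878070290591
(143, 255, 85, 38) ((185.0992431640625, 273.6561584472656), (36.71364974975586, 84.37298583984375), 88.99491119384766)
[-4.09852201e-04  2.55423298e+02] [[ 0.5266  0.0963  0.027 ]
 [ 0.5254 -0.0667  0.027 ]] yaw 0.4120966459495871 d to line mm [-84.32360183 -85.26240755]
[-1.17676354e-02  2.92775990e+02] [[ 0.4515  0.0948  0.027 ]
 [ 0.4524 -0.0672  0.027 ]] yaw -0.30282486573302775 d to line mm [-159.40574423 -158.31733977]
tr. ends z=.027 [[ 0.4873  0.104   0.027 ]
 [ 0.4861 -0.0754  0.027 ]]
profile [188 188 189 176 143 115 148 178 186 185 187 185 189 191 189 189 189 188
 186 189 187 186 185 185 186 186 185 184 185 188 189 186 187 189 189 187
 183 185 187 189 188 187 190 198 204 210 210 211 208 208 204 203 207 207
 209 208 207 205 205 208 208 208 209 208 208 205 205 207 206 207 201 201
 203 203 205 205 209 207 202 193 189 189 189 187]
box [[ 0.539 -0.132  0.   ]
 [ 0.489 -0.136  0.   ]
 [ 0.538 -0.259  0.   ]] plate near [[ 0.414  0.141  0.003]
 [ 0.413 -0.094  0.003]
 [ 0.388  0.021  0.003]]
```

```bash
cat >> h.py <<'E'
def jog(P,yaw_y=np.pi/2):
    "tool shift (cm) and turn to get TCP to P with tool y along world angle yaw_y"
    s=arm.observe(); M=R.from_quat(s["ee_rot"]).as_matrix(); d=M.T@(np.array(P)-s["position"])*100
    a=np.arctan2(M[1,1],M[0,1]); return d.round(2),round(a-yaw_y,4),M.round(3)
E
python3 - <<'E'
from h import *
print(jog([.424,.022,.15]))
print("bottle",onz("side",[(163,125)],0), "top of bottle", onz("side",[(157,70)],.15),"timer",onz("side",[(185,150)],0))
E
```

```text
(array([-38.74, -35.12,   8.13]), np.float64(-0.3698), array([[-0.932,  0.361, -0.   ],
       [ 0.361,  0.932, -0.   ],
       [ 0.   , -0.   , -1.   ]]))
bottle [[0.40631126 0.46347748 0.        ]] top of bottle [[0.41708575 0.47746231 0.15      ]] timer [[0.42422511 0.30548612 0.        ]]
```

Request:
{"api": "jog_arm", "payload": {"targets": [[[-1,-1,0,0],[-3.5,-3,0.5,-0.03],[-7,-6,1,-0.07],[-10.5,-9.5,2,-0.1],[-14,-13,3,-0.14],[-18,-16,4,-0.18],[-21.5,-19.5,5,-0.21],[-25,-22.5,6,-0.25],[-28.5,-26,7,-0.28],[-32,-29,7.5,-0.32],[-35,-32,8,-0.35],[-37.5,-34,8,-0.37],[-38.5,-35,8,-0.37],[-38.7,-35.1,8.1,-0.37],[-38.7,-35.1,8.1,-0.37],[-38.7,-35.1,8.1,-0.37]]], "gripper": 0}}

```text
time: 2.1
position: [0.4229, 0.0228, 0.1502]
ee_rot: [-0.0, 1.0, 0.0, -0.0]
ft_force: [-0.2, 0.3, -0.5]
gripper_width: 0.0857
finger_force: 0.0
```

Request:
{"api": "jog_arm", "payload": {"targets": [[[0,0,3,0],[0,0,6.5,0],[0,0,10,0],[0,0,12.5,0],[0,0,13.7,0],[0,0,14.2,0],[0,0,14.2,0],[0,0,14.2,0]]]}}

```text
time: 2.9
position: [0.4243, 0.0228, 0.009]
ee_rot: [-0.001, 1.0, 0.0, 0.001]
ft_force: [0.8, 0.5, -0.3]
gripper_width: 0.0854
finger_force: 0.0
```

```bash
python3 - <<'E'
from h import *
im=snap("side","side1"); t=snap("top","top1"); s=arm.observe(); print(s["position"],s["ft_force"])
a=cv2.resize(im[110:270,160:360],None,fx=3.5,fy=3.5,interpolation=cv2.INTER_CUBIC)
cv2.imwrite("pics/c1.png",a[:,:,::-1])
for y in(-.02,.065,.022): print([ (proj("side",[.424+.011,y,z])[0]-[160,110])*3.5 for z in(.008,.021)])
E
```

```text
[0.42463646 0.02262745 0.00921061] [-0.39345989 -0.41354177  0.3095617 ]
[array([242.48814617, 361.76156589]), array([240.70289076, 344.81967708])]
[array([201.0176488 , 293.31294017]), array([199.07020626, 276.69469388])]
[array([221.55430563, 327.20819777]), array([219.6846351, 310.4255762])]
```

View pics/c1.png

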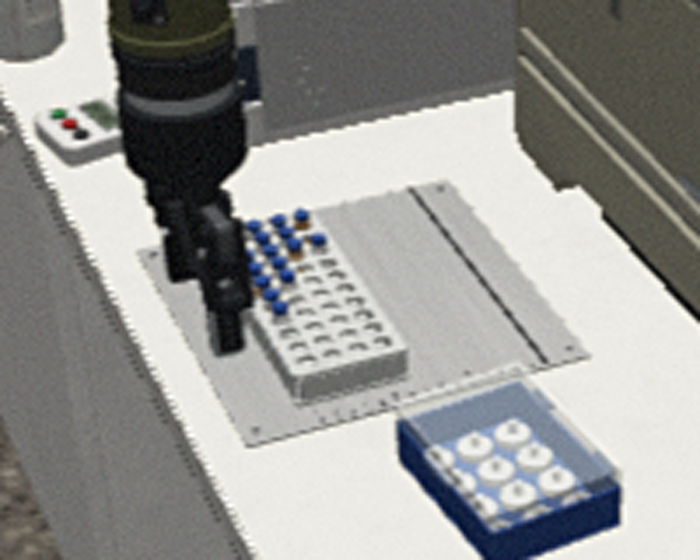

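Request:
{"api": "jog_arm", "payload": {"targets": [[[0,0,0.5,0],[0,0,0.9,0],[-0.4,0,0.9,0],[-0.9,0,0.9,0],[-1.3,0,0.9,0],[-1.7,0,0.9,0],[-2.2,0,0.9,0],[-2.7,0,0.9,0],[-3.2,0,0.9,0],[-3.7,0,0.9,0],[-4.2,0,0.9,0],[-4.7,0,0.9,0],[-5.2,0,0.9,0],[-5.7,0,0.9,0],[-6.1,0,0.9,0],[-6.5,0,0.9,0],[-6.8,0,0.9,0],[-7.0,0,0.9,0],[-7.0,0,0.9,0],[-7.0,0,0.9,0]]]}}

```text
time: 5.0
position: [0.4941, 0.0224, -0.0006]
ee_rot: [-0.0, 1.0, 0.0, 0.0]
ft_force: [-0.1, -0.3, -0.0]
gripper_width: 0.0852
finger_force: 0.0
```

```bash
cat >> h.py <<'E'
def report(f):
    im=snap("top",f); L,e,mid,th=measure(im); T,r,b,o=rack(im)
    print("line",e[:,0].round(4),"TCP",arm.observe()["position"].round(4),"box",b)
    for f,q in o: print(q.round(4),"yaw",np.degrees(np.arctan2(*(q[0]-q[1])[[0,1]])).round(2),"d",(dist(q,e)*1e3).round(1))
E
python3 - <<'E'
from h import *
report("top2")
im=cv2.imread("pics/top2.png")[190:350,80:300]
cv2.imwrite("pics/crop2.png",cv2.resize(im,None,fx=3.6,fy=3.6,interpolation=cv2.INTER_CUBIC))
E
```

```text
line [0.6105 0.6109] TCP [ 0.4939  0.0224 -0.0006] box (159, 229, 69, 38)
[[ 0.5813  0.0634  0.027 ]
 [ 0.5802 -0.0663  0.027 ]] yaw 0.49 d [-29.3 -30.6]
[[ 0.5462  0.0627  0.027 ]
 [ 0.5011 -0.0669  0.027 ]] yaw 19.17 d [ -64.4 -109.7]
```

View pics/crop2.png

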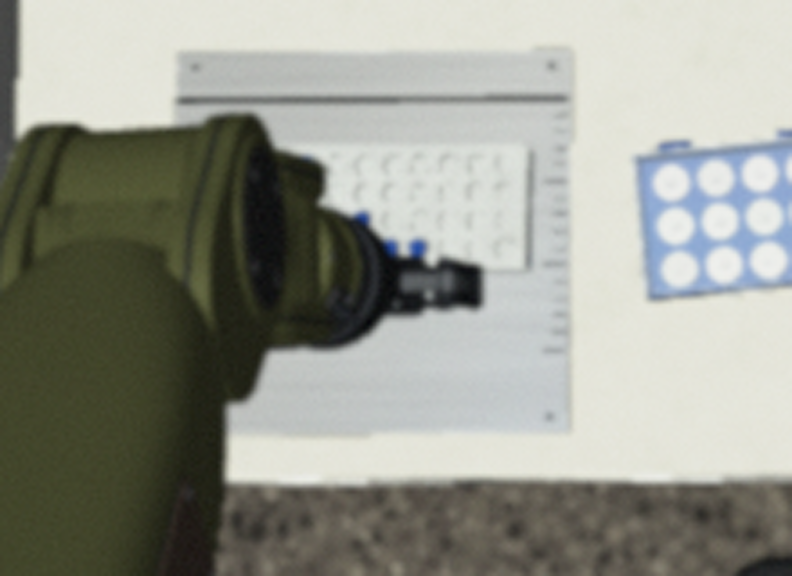

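Request:
{"api": "jog_arm", "payload": {"targets": [[[-0.2,0,0,0],[-0.6,0,0,0],[-1.0,0,0,0],[-1.4,0,0,0],[-1.8,0,0,0],[-2.1,0,0,0],[-2.3,0,0,0],[-2.4,0,0,0],[-2.4,0,0,0],[-1.5,0,0,0],[1,0,0,0],[4,0,0,0],[7,0,0,0],[9,0,-2,0],[11,0,-4,0],[13,0,-6,0],[14,0,-7,0],[14,0,-7,0],[14,0,-7,0]]]}}

```text
time: 7.0
position: [0.3541, 0.0224, 0.0694]
ee_rot: [-0.0, 1.0, 0.0, 0.001]
ft_force: [0.5, 0.1, 0.3]
gripper_width: 0.0852
finger_force: 0.0
```

```bash
python3 - <<'E'
from h import *
report("top3")
im=cv2.imread("pics/top3.png")[190:350,80:300]
cv2.imwrite("pics/crop3.png",cv2.resize(im,None,fx=3.6,fy=3.6,interpolation=cv2.INTER_CUBIC))
E
```

```text
line [0.6115 0.6108] TCP [0.3543 0.0224 0.069 ] box (144, 219, 84, 36)
[[ 0.6051  0.0959  0.027 ]
 [ 0.6042 -0.0661  0.027 ]] yaw 0.33 d [-6.3 -6.7]
[[ 0.5313  0.0943  0.027 ]
 [ 0.5307 -0.0667  0.027 ]] yaw 0.21 d [-80.  -80.1]
```

View pics/crop3.png

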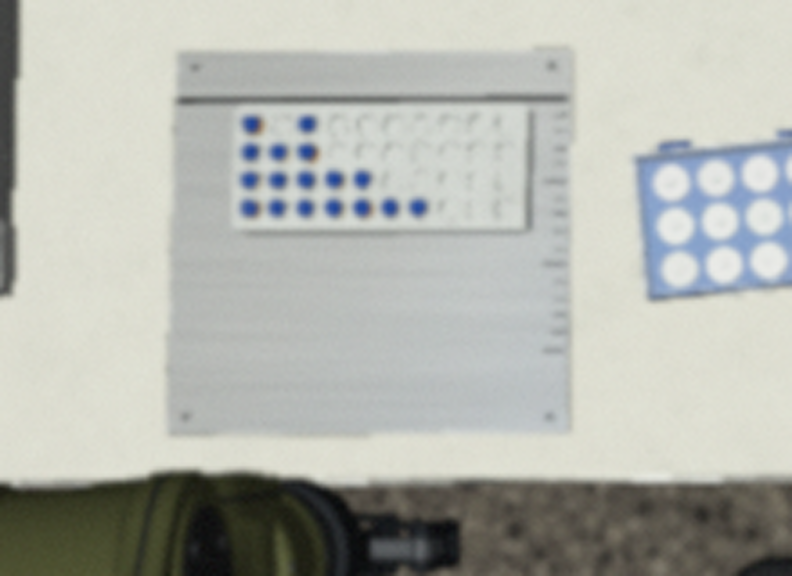

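```bash
python3 - <<'E'
from h import *
from scipy.ndimage import map_coordinates
for n in("top0","top3"):
    g=cv2.imread(f"pics/{n}.png").astype(float).mean(2)
    def prof(c0,c1,ra,rb,s): 
        cs=np.arange(c0,c1); rs=np.arange(ra,rb,.5)
        return rs,np.array([map_coordinates(g,[r+s*(cs-184),cs],order=1).mean() for r in rs])
    for lab,ra,rb in (("far",248,264),("near",284,302)) if n=="top0" else (("far",213,230),("near",248,262)):
        rs,p=prof(195,222,ra,rb,-.0055); print(n,lab,ra,p[::2].round().astype(int))
    if n=="top0":
        for lab,ra,rb in(("platefar",198,212),("platenear",303,316)):
            rs,p=prof(160,210,ra,rb,-.0055); print(lab,ra,p[::2].round().astype(int))
    # rack ends along middle rows
    y=273 if n=="top0" else 236
    print("ends",138,g[y-10:y+10,138:150].mean(0).round().astype(int),222,g[y-10:y+10,222:234].mean(0).round().astype(int))
for r in(203.5,204.5,309,310,311): print(r,onz("top",[(184,r)],.003)[0,0].round(4))
for r in(218,218.5,219,219.5,253.5,254,254.5,255): print(r,onz("top",[(208,r)],.027)[0,0].round(4))
print(onz("top",[(208,217.55-.5)],.003)[0,0])
E
```

```text
top0 far 248 [185 184 185 186 186 186 188 194 203 207 204 201 202 204 204 204]
top0 near 284 [189 189 191 196 203 206 201 193 190 189 188 187 186 185 185 186 186 184]
platefar 198 [214 213 213 213 213 208 196 184 179 178 178 179 178 178]
platenear 303 [183 184 184 183 182 183 187 193 203 211 213 213 213]
ends 138 [179 179 179 179 182 188 197 195 178 156 141 140] 222 [206 208 204 184 148 147 177 189 190 188 187 183]
top3 far 213 [190 191 185 159 130 155 193 206 204 199 200 204 206 207 208 207 203]
top3 near 248 [190 195 202 207 207 191 170 177 190 193 193 193 194 196]
ends 138 [178 179 179 178 179 182 192 199 193 174 151 139] 222 [207 208 207 193 162 148 171 189 191 190 189 186]
203.5 0.6408
204.5 0.6386
309 0.4136
310 0.4114
311 0.4093
218 0.6051
218.5 0.604
219 0.603
219.5 0.6019
253.5 0.5296
254 0.5285
254.5 0.5275
255 0.5264
0.6106346097212125
```

Request:
{"api": "jog_arm", "payload": {"targets": [[[-2,0,1,0],[-5,0,3,0],[-8,0,5,0],[-11,0,6.5,0],[-13,0,7,0],[-14.5,0,7,0],[-15.5,0,7,0],[-16.0,0,7,0],[-16.3,0,7,0],[-16.5,0,7,0],[-16.7,0,7,0],[-16.8,0,7,0],[-16.9,0,7,0],[-16.9,0,7,0],[-16.9,0,7,0],[-16.9,0,7,0]]]}}

```text
time: 8.7
position: [0.5225, 0.0224, -0.0007]
ee_rot: [-0.0, 1.0, 0.0, -0.0]
ft_force: [-0.3, 0.4, 0.9]
gripper_width: 0.0857
finger_force: 0.5
```

Request:
{"api": "jog_arm", "payload": {"targets": [[[0.5,0,0,0],[2,0,0,0],[5,0,0,0],[8,0,0,0],[11,0,-2,0],[14,0,-5,0],[16,0,-7,0],[16.9,0,-7,0],[16.9,0,-7,0],[16.9,0,-7,0]]]}}

```text
time: 9.7
position: [0.3545, 0.0224, 0.069]
ee_rot: [-0.0, 1.0, 0.0, 0.001]
ft_force: [-0.8, 0.8, -0.1]
gripper_width: 0.0852
finger_force: 0.0
```

```bash
python3 - <<'E'
from h import *
report("top4"); s=snap("side","side4")
g=cv2.imread("pics/top4.png").astype(float).mean(2)
print(208,g[208:226,195:222].mean(1).round().astype(int)); print(244,g[244:262,195:222].mean(1).round().astype(int))
for c in((130,142),(229,237)): print(c,211,g[211:226,c[0]:c[1]].mean(1).round().astype(int))
# overlay predicted rack base with far edge on line in side view
im=cv2.imread("pics/side4.png"); im=cv2.resize(im[140:240,190:340],None,fx=5,fy=5,interpolation=cv2.INTER_CUBIC)
for z,col in((.003,(0,0,255)),(.027,(0,255,0))):
    P=np.array([[.6108,-.0735,z],[.5348,-.0735,z],[.5348,.1015,z],[.6108,.1015,z]]); q=((proj("side",P)-[190,140]+.5)*5*4).astype(int)
    cv2.polylines(im,[q.reshape(-1,1,2)],True,col,1,cv2.LINE_AA,2)
q=((proj("side",[[.6108,.141,.003],[.6108,-.097,.003]])-[190,140]+.5)*5*4).astype(int); cv2.polylines(im,[q.reshape(-1,1,2)],False,(255,0,255),1,cv2.LINE_AA,2)
cv2.imwrite("pics/crop4.png",im)
E
```

```text
Traceback (most recent call last):
  File "h.py", line 61, in report
    im=snap("top",f); L,e,mid,th=measure(im); T,r,b,o=rack(im)
                                                      ~~~~^^^^
  File "h.py", line 37, in rack
    T=sorted(arm.trace("vial_rack","top"),key=lambda d:-d["pixels"].sum())[0]["pixels"].astype(np.uint8)
      ~~~~~~~~~~~~~~~~~~~~~~~~~~~~~~~~~~~~~~~~~~~~~~~~~~~~~~~~~~~~~~~~~~~~^^^
IndexError: list index out of range
```

The network missed the rack this time; I measure from the pictures directly.

```bash
python3 - <<'E'
from h import *
s=snap("side","side4")
g=cv2.imread("pics/top4.png").astype(float).mean(2)
for a,b in((150,180),(195,222)):
    print(a,208,g[208:226,a:b].mean(1).round().astype(int)," near",244,g[244:262,a:b].mean(1).round().astype(int))
for c in((130,142),(229,237)): print(c,211,g[211:226,c[0]:c[1]].mean(1).round().astype(int))
im=cv2.resize(cv2.imread("pics/side4.png")[150:240,190:340],None,fx=5,fy=5,interpolation=cv2.INTER_CUBIC)
for z,col in((.003,(0,0,255)),(.027,(0,255,0))):
    P=np.array([[.6108,-.0735,z],[.5348,-.0735,z],[.5348,.1015,z],[.6108,.1015,z]]); q=((proj("side",P)-[190,150]+.5)*5*4).astype(int)
    cv2.polylines(im,[q.reshape(-1,1,2)],True,col,1,cv2.LINE_AA,2)
t=cv2.resize(cv2.imread("pics/top4.png")[195:270,115:265],None,fx=5,fy=5,interpolation=cv2.INTER_CUBIC)[:200]
cv2.imwrite("pics/crop4.png",np.vstack([im[:390],t]))
E
```

```text
150 208 [178 178 177 176 176 178 181 183 189 201 205 198 184 174 172 175 185 198]  near 244 [143 133 140 161 188 207 207 187 159 164 180 184 185 185 185 185 186 187]
195 208 [186 187 188 188 189 190 191 188 191 203 207 203 199 202 204 206 205 207]  near 244 [188 188 191 196 203 209 206 184 160 174 189 191 192 193 193 193 195 195]
(130, 142) 211 [175 173 175 177 177 157 112 118 161 178 178 178 177 179 179]
(229, 237) 211 [191 190 192 192 179 143 119 153 183 189 184 183 189 193 190]
```

View pics/crop4.png

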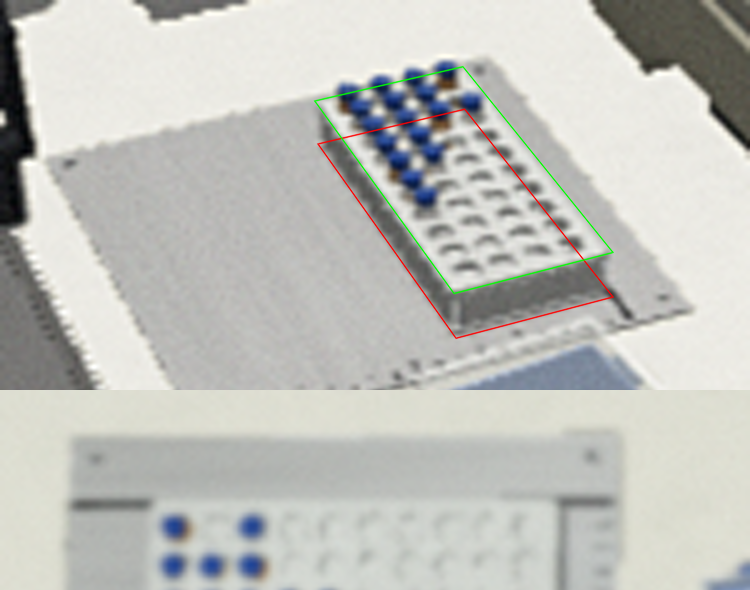

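The side view shows the rack standing on the plate with its far edge at the line. The measurements put it about 1 mm short and parallel to the line, so I give it one small nudge.

Request:
{"api": "jog_arm", "payload": {"targets": [[[-2,0,1,0],[-5,0,3,0],[-8,0,5,0],[-11,0,6.5,0],[-13,0,7,0],[-14.5,0,7,0],[-15.5,0,7,0],[-16.2,0,7,0],[-16.6,0,7,0],[-16.8,0,7,0],[-16.9,0,7,0],[-17.0,0,7,0],[-17.0,0,7,0],[-17.0,0,7,0],[-17.0,0,7,0]]]}}

```text
time: 11.35
position: [0.523, 0.0224, -0.0007]
ee_rot: [-0.0, 1.0, -0.0, -0.0]
ft_force: [-1.2, 0.1, 2.4]
gripper_width: 0.0855
finger_force: 0.8
```

Request:
{"api": "jog_arm", "payload": {"targets": [[[0.5,0,0,0],[2,0,0,0],[5,0,0,0],[8,0,0,0],[11,0,-2,0],[14,0,-5,0],[16,0,-7,0],[16.9,0,-7,0],[16.9,0,-7,0],[16.9,0,-7,0]]]}}

```text
time: 12.35
position: [0.3556, 0.0224, 0.069]
ee_rot: [-0.0, 1.0, 0.0, 0.001]
ft_force: [-0.1, -0.2, 0.7]
gripper_width: 0.0851
finger_force: 0.0
```

```bash
python3 - <<'E'
from h import *
snap("side","side5"); snap("top","top5")
g=cv2.imread("pics/top5.png").astype(float).mean(2)
for a,b in((150,180),(195,222)):
    p=g[248:256,a:b].mean(1); f=g[212:220,a:b].mean(1); print(a,"far",f.round(),"near",p.round())
a=cv2.resize(cv2.imread("pics/side5.png")[185:225,265:325],None,fx=8,fy=8,interpolation=cv2.INTER_CUBIC)
t=cv2.resize(cv2.imread("pics/top5.png")[200:260,120:245],None,fx=4,fy=4,interpolation=cv2.INTER_CUBIC)
t=cv2.copyMakeBorder(t,0,0,0,max(0,a.shape[1]-t.shape[1]),0); a=cv2.copyMakeBorder(a,0,0,0,t.shape[1]-a.shape[1],0)
cv2.imwrite("pics/crop5.png",np.vstack([a,t]))
E
```

```text
150 far [176. 178. 181. 186. 192. 202. 204. 196.] near [192. 208. 207. 184. 158. 170. 183. 185.]
195 far [188. 190. 192. 192. 198. 205. 206. 201.] near [205. 209. 204. 182. 163. 177. 190. 191.]
```

View pics/crop5.png

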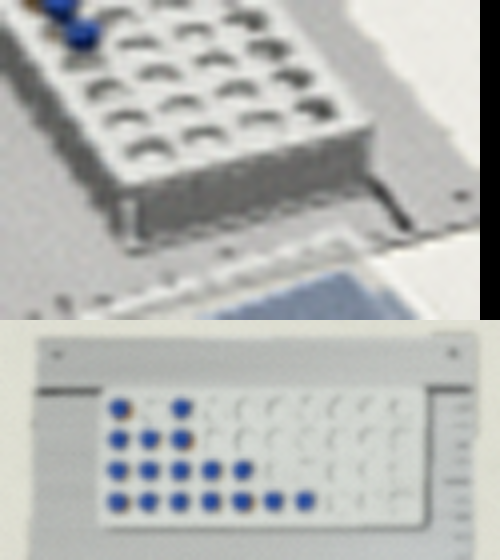

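The side view shows the line running out exactly from the rack's far lower corner (crop ~(368,180)). The top view shows the rack parallel to the line, between the plate's sides and clear of the robot.

```bash
python3 -c "
from workcell import arm
print(arm.sign_off())"
```

```text
the job is handed in; nothing more can be done
None
```

The vial rack now stands with its far long edge along the scribed line, within about 1 mm by the camera measurements and between the plate's two sides; the arm is clear of everything, it never went near the filter box or the beaker, and I handed the job in at about 12.5 s.

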